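Load the biscuit-press barrel into its holder under the sprung clamp bar

ROBOT

A 7-joint arm with a two-finger parallel gripper is mounted at the origin on the work surface. World frame = base frame: x ahead of the robot, y to its left, z up, the work surface at z = 0. Lengths are in m, angles in rad, forces in N, time in s.
With the tool pointing down it reaches from about 0.425 to 0.95 m from the base axis. Payload 4.7 kg.
Tool frame: the origin (TCP) lies on the centre line of the jaws, within the pads' length; the fingertips stand robot.nose_length ahead of it and the grasp point (between the pads) lies 8 mm behind it (robot.nose_length is the distance from the TCP to the fingertips, in m); z points along the fingers, x is the direction in which the jaws open and shut, and the axes are right-handed (so a half turn about z gives the same grasp; the last joint's range is limited). The gripper opens to 85 mm and grips with 20 to 120 N. Pads are 22 mm wide; open, the fingers measure 114 mm over their backs; the gripper's body (76 mm by 85 mm) begins 54 mm behind the grasp point. The pads swing forward as they close: fully open they stand 13 mm farther back than shut.
Start: joints at [1.159, 0.469, -0.049, 1.532, 0.024, 1.141, -0.082], TCP at [0.252, -0.626, 0.242] pointing down, gripper open.
Joint ranges: [-2.59, 2.59], [-0.33, 1.99], [-1.39, 1.29], [0.1, 2.45], [-1.04, 4.18], [0.21, 1.99], [-2.66, 2.66]. Speed limits (rad/s): [2.57, 2.57, 3.14, 3.14, 3.14, 3.14, 3.14].

INTERFACE

Orientations are given as [roll, pitch, yaw] about the fixed x, y, z axes, in that order (R = Rz(yaw) Ry(pitch) Rx(roll)).
In Python, from plant import robot gives the robot as it stands. Calls block until the motion is done:
- robot.goto(position, orientation): joint-space move of the TCP to a pose.
- robot.move_straight(position, vel=0.15, attitude=None, contact_N=None): straight line of the TCP; attitude=None keeps the orientation; vel is the mean speed in m/s. With contact_N (N) it stops when the force on the tool has changed by that much, and returns True; else False.
- robot.move_joints(angles): joint-space move.
- robot.grip(opening, strength=None): opening from 0.0 (shut) to 1.0 (fully open); strength is the grip in N (None keeps the last); returns when the fingers have stopped.
- robot.sleep(seconds).
- robot.inverse_kinematics(position, orientation): joint angles nearest the present ones, or None.
- robot.sense(): the state.
- robot.grab_frame(name): name is "side" or "top"; returns a dict with "image" (400x640x3 uint8, red, green, blue), "range_z" (400x640 float32, m along the optical axis (not along the pixel's ray), 0 where there is no reading), "fx", "fy", "cx", "cy" (pixels), "R" (3x3) and "t" (3): a world point X has camera coordinates R X + t. Camera axes: x right, y down, z forward; pixel columns grow to the right and rows downward; lengths in m; the calibration is good to about 2 mm. A picture is of the moment at which its call begins.
A pose or a line that the arm cannot do raises robot.IKError and nothing moves.
- robot.close_job(): hands the job in, once; it reports no verdict.
The state is a dict: "t": time; "joint_pos": joint angles; "joint_velocities": joint speeds; "effort": joint torques, N m; "tcp_pos": TCP position; "tcp_rot": TCP orientation; "wrist_force": force on the tool from outside, world axes, zero at the start; "torque": the same for the moment, N m; "opening": opening from 0.0 (shut) to 1.0 (fully open).
Only numpy, scipy, OpenCV 4.12 (cv2) and the standard library are available. Lean on these libraries where they do the work, as an engineer would, in place of code of your own. Each camera call takes 0.05 s, during which the arm holds its last target. There are 200 camera calls.

TASK

Load the biscuit press: lift the holder's sprung clamp bar by its red T-handle, turn it fully aside, and lay the barrel in the cradle, feeling gently for the slot until the red collar has dropped in and the barrel lies down level in both supports. Then lift the bar again, turn it back straight across the barrel and lower it until it rests on it. Never let the bar snap down or press the barrel hard into the cradle, and leave the other things where they are.

Things in the scene. Friction and masses are not known exactly. Their poses are not given: they have to be found in the camera images.
- cradle: Press holder, white plate 225 x 135 mm, top 15 mm up, with two grey V-supports 12 thick at x = -38 and +70 mm (mouth 58 wide, 45 degrees, tops at z 54). Origin on the table under the trough's middle; x along the trough away from the blue slotted block, z up. A seated barrel's axis is y = 0, z = 62, nose to +x. Fingers have room between the supports, down to the plate.
- slot_rail (a point): Mid travel of the blue slotted block (45 long, 44 wide), at its top height: x -80, z 38 mm in the cradle. The block has a 9.5 mm wide slot across the trough for the collar and is clamped anywhere within 10 mm either way along x, anew each time: its place is not in the readings, feel for it (or look). A level barrel whose collar lands on the block stops 6 mm too high.
- bar_lift (a joint): Height (m) by which the clamp bar is lifted along its post, 0 (bottom) to 0.040. A spring pulls it down: about 5.5 N at 0 (weight included), plus 0.1 N per mm. Let go while lifted it snaps down. Resting on a seated barrel it reads about 0.008.
- bar_swing (a joint): Angle (rad) of the clamp bar about its post, which stands at x 70, y 45 mm in the cradle's frame. 0 (a stop) = shut, straight across the trough over the +70 support; grows anticlockwise from above to a stop at 1.45 = aside, pointing along the trough's +x, clear of it. Turning takes about 0.02 N m.
- prong_top (a point): Top of a small blue prong by the post's foot, 65 mm above the table. A tail on the bar is caught behind it: lift the bar 20 mm or more to turn it past (between about 0.1 and 1.0 rad, either way). Beyond that the bar can be lowered to bar_lift 0 and stays aside.
- bar_grip (a point): Middle of the red T-handle on top of the bar, on the post's axis: an upright plate 36 long, 10 thick, 26 high, long side square to the bar (at bar_swing 0 it runs along the cradle's x). 119 mm above the table with the bar down; 31 mm below it is the bar's top. Its axes turn with the bar: x along the plate, y opposite to the bar's direction, z up.
- bar_pad (a point): Middle of the underside of the bar's black rubber pad, 45 mm from the post's axis; 76 mm above the table with the bar down. The bar is 16 mm wide and reaches 66 mm from the post's axis.
- barrel: The biscuit-press barrel, an aluminium cylinder 44 mm in diameter, 190 mm long in all, filled, about 0.35 kg, lying level in a wooden rest. Origin in the middle, on its axis; x along the axis from the red collar end to the black nose. The last 8 mm at each end are narrower (35 mm). It may be rolled about x at any angle.
- barrel_collar (a point): Centre of the red collar, a disc 60 mm in diameter and 6 mm thick, on the barrel's axis at x = -80 mm.
- barrel_nose (a point): Centre of the barrel's nose face, on its axis at x = +95 mm.
- rest: Wooden rest on which the barrel starts: foot 180 x 75 mm, two V-supports at x = -45 and +60 mm, origin on the table; it holds the barrel's axis 52 mm above the table, free for fingers between the supports. It is fixed.
- cutter: Bystander: steel ring biscuit cutter, 44 mm across, 22 high (mm), to be left where it is.
- sprinkles: Bystander: small jar with yellow lid, 40 mm across, 70 high (mm), to be left where it is.
- mug: Bystander: blue mug, 80 mm across, 90 high (mm), to be left where it is.
- carton: Bystander: red carton, 50 x 90 x 110 high (mm), to be left where it is.
- spatula: Bystander: spatula lying flat, about 250 long (mm), to be left where it is.
- tin: Bystander: tin can, 72 mm across, 100 high (mm), to be left where it is.
- bowl: Bystander: white bowl, 160 mm across, 70 high (mm), to be left where it is.
Mind the look-alikes: they are no part of the job. Leave any turquoise look-alike of the barrel alone.

How it is judged:
By the outcome, as a careful person would: the job done as asked, in the order asked, and still so for the second after the job is handed in, with the robot touching nothing.
It also fails if it takes over 72 s, if anything falls off the work surface, if the arm or the gripper's body presses on something with over 40 N, if the wrist force passes 120 N, or if a joint passes its speed limit or range.

## Working session

There is one attempt and no reset: what is moved stays moved. The work goes in short steps, each a Python script; the robot and the scene stay as the last script left them, time stands still between calls to the robot, and variables do not carry over. Pictures are saved under pics/ and viewed, on a budget of 10 in all, crops included, one or two more only if the job needs it, and the job is handed in when it is done.

```bash
ls; mkdir -p pics
python3 - <<'E'
from plant import robot
import numpy as np, cv2
print(robot.nose_length, robot.sense())
for n in("top","side"):
    f=robot.grab_frame(n); cv2.imwrite(f"pics/{n}0.png",f["image"][:,:,::-1]); np.savez(f"{n}0.npz",**f)
    print(n,f["fx"],f["fy"],f["cx"],f["cy"],f["R"],f["t"], -f["R"].T@f["t"])
E
```

```text
pics
0.011 {'t': 0.0, 'joint_pos': array([ 1.15909816,  0.46947655, -0.0485934 ,  1.53371695,  0.02411111,
        1.14101733, -0.08230017]), 'joint_velocities': array([-2.16516958e-04, -5.51772149e-04,  6.84387197e-05,  5.01736896e-04,
        1.96427286e-03, -9.16846660e-04, -2.00197223e-04]), 'effort': array([-2.43907380e-04, -5.10305107e+01, -4.66564251e-02, -2.37713116e+01,
        1.07082271e-02,  7.61301548e-03,  1.56404703e-06]), 'tcp_pos': array([ 0.25191368, -0.62560513,  0.241228  ]), 'tcp_rot': array([ 3.14150561e+00,  2.03019589e-03, -1.18796302e+00]), 'wrist_force': array([ 0.44887477, -0.62530695,  0.63976988]), 'torque': array([ 0.00546773, -0.00093246, -0.03152485]), 'opening': 0.996170081718842}
top 462.24496403872877 462.24496403872877 325.9975729115366 200.34270909234166 [[ 0.0339916  -0.99940561  0.00574464]
 [-0.97322593 -0.03440749 -0.22726067]
 [ 0.22732324  0.00213412 -0.97381702]] [0.00229225 0.51624966 1.30217847] [0.2063342  0.01727473 1.38539363]
side 520.7667128707307 520.7667128707307 323.47071083875227 200.05477981258298 [[-0.96719652 -0.25314275 -0.02120461]
 [-0.13518192  0.58357065 -0.80073163]
 [ 0.2150738  -0.77159837 -0.59864783]] [0.49832989 0.16067694 1.38923272] [0.20491599 1.10431195 0.97088715]
```

View pics/top0.png

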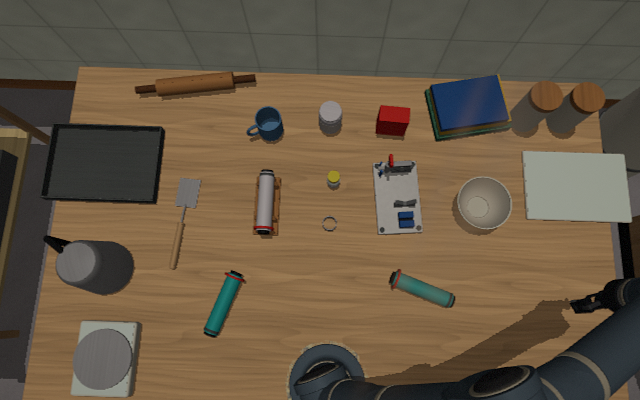

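View pics/side0.png

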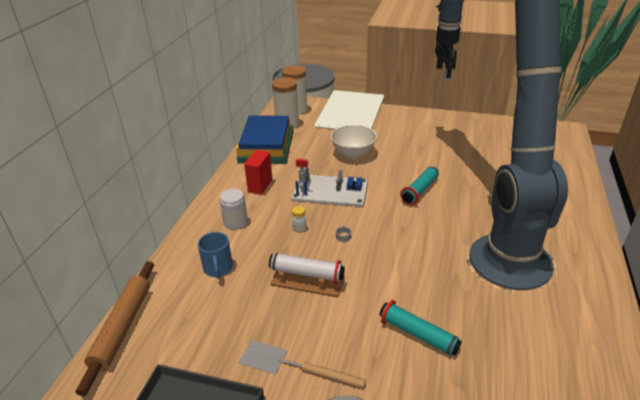

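The top view shows the cradle at about (398,198): blue block at (406,219), red handle at (391,160). The barrel sits in the rest at (265,202), red collar at the bottom (264,231), nose up. The turquoise decoys are at (224,303) and (422,289). The side view agrees.

```bash
cat > h.py <<'E'
import numpy as np, cv2
def world(f):
    v,u=np.mgrid[:400,:640]; z=f["range_z"]
    P=np.stack([(u-f["cx"])/f["fx"]*z,(v-f["cy"])/f["fy"]*z,z],-1)
    return (P-f["t"])@f["R"]
def ray(f,u,v,h):
    d=f["R"].T@np.array([(u-f["cx"])/f["fx"],(v-f["cy"])/f["fy"],1]); c=-f["R"].T@f["t"]
    return c+d*(h-c[2])/d[2]
def proj(f,X):
    p=f["R"]@np.asarray(X)+f["t"]; return np.array([f["fx"]*p[0]/p[2]+f["cx"],f["fy"]*p[1]/p[2]+f["cy"]])
def hsv(f): return cv2.cvtColor(np.ascontiguousarray(f["image"]),cv2.COLOR_RGB2HSV)
E
python3 - <<'E'
from h import *
vis=[]
for n,cw,bw in(("top",(360,440,145,240),(240,290,160,245)),("side",(285,375,150,215),(262,352,245,300))):
    f=dict(np.load(n+"0.npz")); W=world(f); H=hsv(f)
    v,u=np.mgrid[:400,:640]
    print(n,"table z",np.median(W[230:250,300:330,2]) if n=="top" else np.median(W[250:270,380:420,2]))
    def box(b): return (u>=b[0])&(u<b[1])&(v>=b[2])&(v<b[3])
    C=box(cw);B=box(bw); h,s,val=H[...,0],H[...,1],H[...,2]
    pl=C&(abs(W[...,2]-.015)<.006)
    r=cv2.minAreaRect(W[pl][:,:2].astype(np.float32)*1000); print("plate",pl.sum(),r)
    red=((h<8)|(h>172))&(s>140)&(val>80); blue=(h>100)&(h<130)&(s>100)
    for nm,m in(("handle",C&red),("blue",C&blue),("collar",B&red)):
        p=W[m]; print(nm,m.sum(),p.mean(0).round(4),np.median(p,0).round(4),p.min(0).round(3),p.max(0).round(3),"px",u[m].mean(),v[m].mean())
    top=B&(W[...,2]>.058)&(W[...,2]<.08)&~red; p=W[top]
    c,_,vt=np.linalg.svd(p[:,:2]-p[:,:2].mean(0),full_matrices=False)
    print("barrel top",top.sum(),p.mean(0),vt[0],p.min(0),p.max(0))
    im=f["image"][:,:,::-1]
    for b in(cw,bw): vis.append(cv2.resize(im[b[2]:b[3],b[0]:b[1]],(390,290),interpolation=cv2.INTER_CUBIC))
cv2.imwrite("pics/crop0.png",np.vstack([np.hstack(vis[:2]),np.hstack(vis[2:])]))
E
```

```text
top table z 0.000533840474697545
plate 2350 ((568.2704467773438, -209.09193420410156), (215.9592742919922, 284.0774230957031), 88.48091888427734)
handle 36 [ 0.6147 -0.1559  0.164 ] [ 0.6249 -0.1604  0.1332] [ 0.206 -0.183 -0.001] [0.684 0.017 1.385] px 390.8611111111111 159.13888888888889
blue 218 [ 0.4837 -0.21    0.0453] [ 0.4777 -0.2157  0.0382] [ 0.206 -0.24   0.021] [0.639 0.017 1.385] px 403.38990825688074 214.76605504587155
collar 40 [0.4278 0.1969 0.0764] [0.4279 0.196  0.0784] [0.425 0.173 0.045] [0.431 0.225 0.086] px 263.375 226.775
barrel top 865 [0.50688685 0.20049289 0.07023079] [-0.99999893  0.0014644 ] [0.41188822 0.17364306 0.05806563] [0.60327418 0.22838735 0.07994288]
side table z -0.00147129986738323
plate 1431 ((586.4729614257812, -259.51129150390625), (295.75653076171875, 282.65972900390625), 5.868636131286621)
handle 84 [ 0.626  -0.1647  0.1177] [ 0.6254 -0.1573  0.1211] [ 0.607 -0.365 -0.001] [ 0.682 -0.15   0.134] px 301.0833333333333 162.41666666666666
blue 161 [ 0.5035 -0.1942  0.0359] [ 0.478  -0.2014  0.0356] [ 0.449 -0.241  0.019] [ 0.637 -0.131  0.064] px 342.44099378881987 184.22360248447205
collar 60 [0.4271 0.2125 0.0629] [0.4261 0.2186 0.0706] [ 0.423  0.104 -0.001] [0.451 0.234 0.084] px 335.71666666666664 271.95
barrel top 897 [0.50605753 0.20892619 0.06802376] [-0.99998165 -0.00605838] [0.41108303 0.18044695 0.05808533] [0.60132934 0.22723381 0.07920989]
```

View pics/crop0.png

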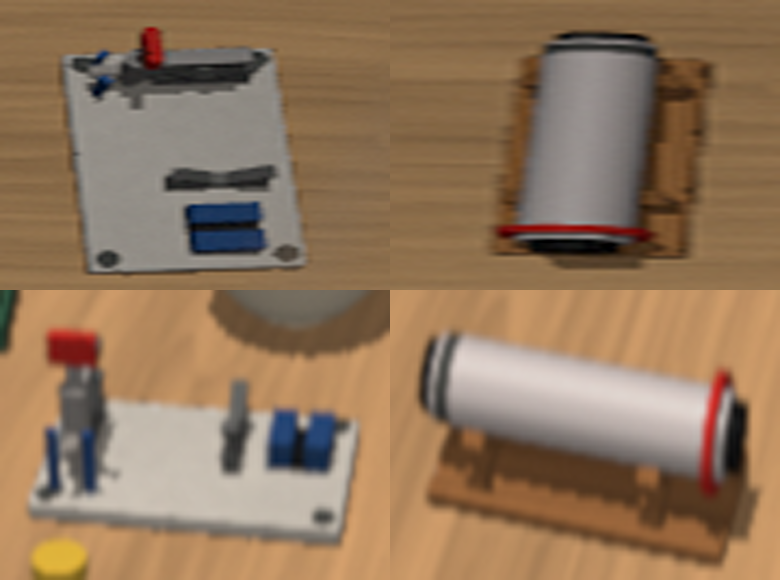

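Run:
```python
from h import *
for n,cw,bw in(("top",(360,440,145,240),(240,290,160,245)),("side",(285,375,150,215),(262,352,245,300))):
    f=dict(np.load(n+"0.npz")); W=world(f); H=hsv(f); v,u=np.mgrid[:400,:640]
    box=lambda b:(u>=b[0])&(u<b[1])&(v>=b[2])&(v<b[3])
    C=box(cw);B=box(bw); h,s,val=H[...,0],H[...,1],H[...,2]; ok=(f["range_z"]>0)
    pl=(C&ok&(s<60)&(val>110)&(W[...,2]<.03)&(W[...,2]>.005)).astype(np.uint8)
    pl=cv2.morphologyEx(pl,cv2.MORPH_CLOSE,np.ones((9,9)))
    cs=max(cv2.findContours(pl,0,cv2.CHAIN_APPROX_NONE)[0],key=cv2.contourArea)[:,0]
    X=np.array([ray(f,a,b,.015)[:2]*1000 for a,b in cs],np.float32); r=cv2.minAreaRect(X); print(n,"plate",r, cv2.boxPoints(r).round(1).tolist())
    red=((h<8)|(h>172))&(s>140)&(val>80)&ok; blue=(h>100)&(h<130)&(s>100)&ok
    hd=C&red&(W[...,2]>.09)
    p=W[hd&(W[...,2]>.125)]; print("handle top",len(p),p.mean(0).round(4),p.min(0).round(4),p.max(0).round(4))
    rr=cv2.minAreaRect(np.array([ray(f,a,b,.132)[:2]*1000 for b,a in np.argwhere(hd)],np.float32)); print("  rect@.132",rr)
    b=blue&C&(abs(W[...,2]-.038)<.006)&(W[...,0]<.55); p=W[b]; print("block top",b.sum(),p.mean(0).round(4))
    if n=="top":
        rr=cv2.minAreaRect(np.array([ray(f,a,c,.038)[:2]*1000 for c,a in np.argwhere(b)],np.float32)); print("  rect",rr,cv2.boxPoints(rr).round(1).tolist())
        for c in range(399,412,3): print(c,[(r_,round(float(ray(f,c,r_,.038)[0]),4),int(val[r_,c]),int(s[r_,c])) for r_ in range(209,229)])
    sp=C&ok&(abs(W[...,2]-.05)<.009)&(W[...,0]>.50)&(W[...,0]<.56)&(s<70); p=W[sp]; print("support",sp.sum(),p.mean(0).round(4),p.min(0).round(4),p.max(0).round(4))
    t=B&ok&~red&(W[...,2]>.05)&(W[...,2]<.09); p=W[t]
    for lo in np.arange(.42,.6,.03):
        q=p[(p[:,0]>lo)&(p[:,0]<lo+.03)]; A=np.c_[2*q[:,1:],np.ones(len(q))]
        c=np.linalg.lstsq(A,(q[:,1:]**2).sum(1),rcond=None)[0]; print("  circ",round(lo,3),len(q),c[:2].round(4),round(float(np.sqrt(c[2]+c[0]**2+c[1]**2)),4),q[:,1].min().round(4),q[:,1].max().round(4), q[:,2].max().round(4))
```

```text
top plate ((545.5701904296875, -195.5919189453125), (222.1597137451172, 135.41049194335938), 5.036238193511963) [[429.0, -137.89999389648438], [440.8999938964844, -272.79998779296875], [662.2000122070312, -253.3000030517578], [650.2999877929688, -118.4000015258789]]
handle top 34 [ 0.6247 -0.1602  0.1329] [ 0.6089 -0.164   0.1269] [ 0.6404 -0.1548  0.1376]
  rect@.132 ((624.7686767578125, -159.35679626464844), (32.83701705932617, 8.554535865783691), 0.1723838597536087)
block top 175 [ 0.4724 -0.2182  0.0384]
  rect ((472.38623046875, -217.7921905517578), (45.75440216064453, 43.3353385925293), 5.7571868896484375) [[447.5, -198.5], [451.79998779296875, -241.60000610351562], [497.29998779296875, -237.10000610351562], [493.0, -193.89999389648438]]
399 [(209, 0.5021, 149, 21), (210, 0.499, 150, 20), (211, 0.496, 145, 23), (212, 0.4929, 78, 222), (213, 0.4899, 77, 199), (214, 0.4868, 77, 209), (215, 0.4838, 78, 186), (216, 0.4808, 73, 196), (217, 0.4777, 70, 200), (218, 0.4747, 23, 211), (219, 0.4717, 12, 85), (220, 0.4687, 23, 89), (221, 0.4657, 56, 205), (222, 0.4626, 53, 236), (223, 0.4
[... 2747 characters left out ...]
9984741211]]
handle top 34 [ 0.6242 -0.1581  0.1292] [ 0.6076 -0.1697  0.1252] [ 0.6394 -0.1503  0.1343]
  rect@.132 ((619.2265625, -142.95416259765625), (30.152074813842773, 40.45948028564453), 16.206998825073242)
block top 82 [ 0.4694 -0.2147  0.0363]
support 77 [ 0.522  -0.3044  0.0483] [ 0.5008 -0.3791  0.0413] [ 0.5585 -0.1799  0.0588]
  circ 0.42 156 [0.2045 0.0568] 0.0171 0.1804 0.2313 0.0792
  circ 0.45 182 [0.204  0.0559] 0.0173 0.1836 0.2272 0.0755
  circ 0.48 179 [0.2044 0.0565] 0.0164 0.185 0.2254 0.0763
  circ 0.51 181 [0.2033 0.0548] 0.018 0.1839 0.2257 0.0765
  circ 0.54 168 [0.2045 0.0567] 0.0167 0.1816 0.2262 0.0778
  circ 0.57 157 [0.2047 0.0571] 0.0158 0.1843 0.2254 0.0759
```

```bash
cat >> h.py <<'E'
YAW=.088; O=np.array([.5592,-.2103]); HX=np.array([.6247,-.160])
def L(x,y): # cradle -> world xy
    c,s=np.cos(YAW),np.sin(YAW); return O+[c*x-s*y,s*x+c*y]
def down(yaw): return [np.pi,0,yaw]
def rep(r,tag=""):
    s=r.sense(); print(tag,"t%.2f"%s["t"],"p",s["tcp_pos"].round(4),"rot",s["tcp_rot"].round(3),"F",s["wrist_force"].round(1),"T",s["torque"].round(2),"op %.3f"%s["opening"],"q7 %.2f"%s["joint_pos"][6]); return s
E
python3 - <<'E'
from plant import robot; from h import *
y0=YAW-np.pi/2
a=robot.inverse_kinematics([*HX,.19],down(y0)); b=robot.inverse_kinematics([*HX,.19],down(y0+1.4)); print(a,b)
robot.grip(.5,60)
robot.goto([*HX,.19],down(y0)); rep(robot)
print(robot.move_straight([*HX,.113],vel=.08,contact_N=5)); rep(robot)
robot.grip(0,60); rep(robot,"grip")
f=robot.grab_frame("side"); cv2.imwrite("pics/g1.png",cv2.resize(f["image"][120:230,260:400,::-1],(700,550),interpolation=cv2.INTER_CUBIC))
E
```

```text
[ 0.35581125  0.47782403 -0.2373173   1.65598881  0.12698816  1.02289403
 -1.40496329] [ 0.55361562  0.5200006  -0.52260166  1.64333983  0.28893931  1.05603654
 -0.1380504 ]
 t2.74 p [ 0.6244 -0.1616  0.1901] rot [ 3.142e+00 -1.000e-03 -1.485e+00] F [-0.2 -0.7  0.1] T [0.02 0.05 0.01] op 0.500 q7 -1.40
False
 t3.85 p [ 0.6252 -0.1601  0.1137] rot [-3.14  -0.    -1.483] F [0.7 0.3 0. ] T [-0.01  0.04 -0.04] op 0.499 q7 -1.43
grip t4.24 p [ 0.6251 -0.1615  0.1137] rot [-3.140e+00 -2.000e-03 -1.484e+00] F [-0.3 -3.3  3. ] T [-0.72 -0.06  0.03] op 0.107 q7 -1.43
```

View pics/g1.png

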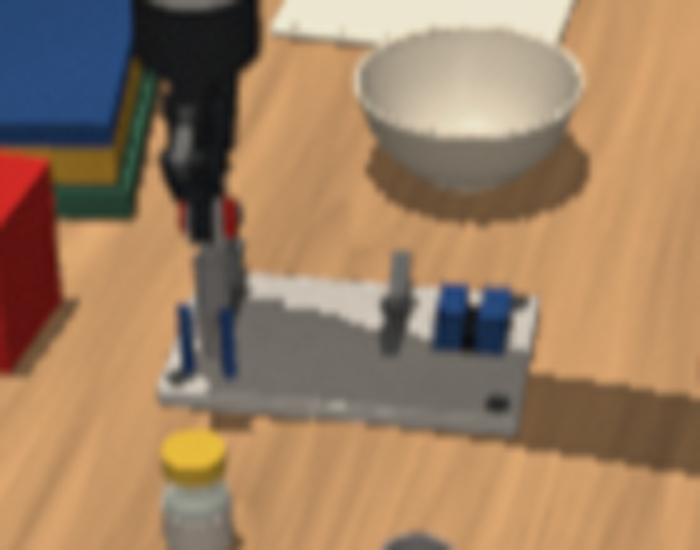

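The gripper has the red handle at about (210,215), in the middle and clear of the rest. Next I'll lift the bar, turn it aside and lower it.

Run:
```python
from plant import robot; from h import *
p=robot.sense()["tcp_pos"]; z0=p[2]
robot.move_straight([p[0],p[1],z0+.028],vel=.06); rep(robot,"lifted")
for d in(.5,.5,.43):
    q=robot.sense()["joint_pos"].copy(); q[6]+=d; robot.move_joints(q); s=rep(robot,"turn")
p=s["tcp_pos"]
print(robot.move_straight([p[0],p[1],z0+.003],vel=.05)); rep(robot)
print(robot.move_straight([p[0],p[1],z0-.001],vel=.02)); rep(robot)
```

```text
lifted t4.92 p [ 0.6249 -0.1615  0.1408] rot [ 3.141  0.    -1.483] F [ 3.5 -3.2 -7.4] T [-0.77 -0.93  0.01] op 0.107 q7 -1.42
turn t5.47 p [ 0.6248 -0.1613  0.1403] rot [ 3.141e+00  1.000e-03 -9.840e-01] F [ 3.8 -3.4 -7.6] T [-0.64 -0.81 -0.01] op 0.105 q7 -0.92
turn t6.03 p [ 0.6246 -0.1611  0.1401] rot [ 3.141e+00  2.000e-03 -4.870e-01] F [ 2.4 -2.6 -8.1] T [-0.69 -0.75  0.01] op 0.109 q7 -0.42
turn t6.52 p [ 0.6244 -0.1611  0.14  ] rot [-3.141e+00  2.000e-03 -6.000e-02] F [ 1.8 -2.7 -8.5] T [-0.61 -0.62  0.01] op 0.105 q7 0.01
False
 t7.13 p [ 0.6244 -0.1611  0.1167] rot [-3.141e+00  2.000e-03 -5.700e-02] F [ 0.7 -2.5 -6.5] T [-0.61 -0.47 -0.05] op 0.107 q7 0.00
False
 t7.48 p [ 0.6246 -0.1611  0.1137] rot [-3.141e+00  1.000e-03 -5.700e-02] F [-1.3 -2.2  1.8] T [-0.5   0.1  -0.02] op 0.104 q7 0.00
```

Run:
```python
from plant import robot; from h import *
robot.grip(.45); p=robot.sense()["tcp_pos"]
robot.move_straight([p[0],p[1],.20],vel=.15); robot.grip(1.0)
robot.goto([.507,.2025,.14],down(-np.pi/2)); rep(robot)
v=[]
for n,b in(("top",(360,440,145,240)),("side",(285,375,150,215))):
    f=robot.grab_frame(n); np.savez(n+"1.npz",**f); v.append(cv2.resize(f["image"][b[2]:b[3],b[0]:b[1],::-1],(390,400),interpolation=cv2.INTER_CUBIC))
cv2.imwrite("pics/c1.png",np.hstack(v))
print(robot.move_straight([.507,.2025,.044],vel=.1,contact_N=6)); rep(robot)
robot.grip(0,50); rep(robot,"grip")
```

```text
t10.93 p [0.5075 0.2019 0.1402] rot [-3.141 -0.    -1.572] F [-0.  -0.7  0.9] T [-0.    0.03  0.  ] op 1.004 q7 -2.05
False
 t12.14 p [0.5075 0.2027 0.0446] rot [-3.140e+00  1.000e-03 -1.571e+00] F [ 0.7 -0.  -0.7] T [-0.02 -0.03  0.02] op 1.000 q7 -2.06
grip t12.61 p [0.5072 0.2001 0.0448] rot [ 3.141e+00 -3.000e-03 -1.572e+00] F [-1.5 -4.6  6.8] T [-1.19  0.28  0.12] op 0.500 q7 -2.06
```

View pics/c1.png

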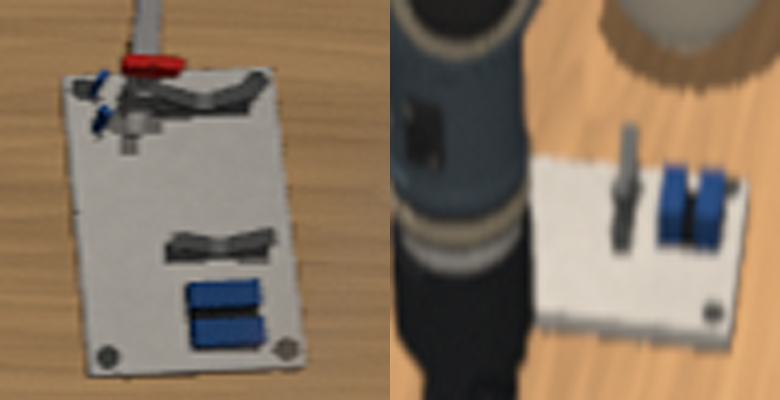

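The bar is aside (handle now crosswise, with the bar pointing away along +x), both V-supports are free, and the barrel is gripped. Both grasps landed about 1.3 mm lower in y than the camera said, so I'll shift the cradle y to match. Then I'll carry the barrel over and feel for the slot.

```bash
sed -i 's/-.2103/-.2116/' h.py
python3 - <<'E'
from plant import robot; from h import *
off=.0072
p=robot.sense()["tcp_pos"]
robot.move_straight([p[0],p[1],.09],vel=.08); rep(robot,"up"); robot.move_straight([p[0],p[1],.19],vel=.2)
yw=YAW-np.pi/2; X=-.0063
robot.goto([*L(X,-.010),.19],down(yw)); rep(robot,"over")
robot.move_straight([*L(X,-.010),.088-off],vel=.12); rep(robot)
robot.move_straight([*L(X,0),.088-off],vel=.05); s=rep(robot,"centred")
F0=s["wrist_force"]
hit=robot.move_straight([*L(X,0),.062-off],vel=.025,contact_N=4); s=rep(robot,hit); print("axis z",s["tcp_pos"][2]+off,"dF",s["wrist_force"]-F0)
f=robot.grab_frame("side"); g=robot.grab_frame("top"); np.savez("side2.npz",**f)
cv2.imwrite("pics/s2.png",np.hstack([cv2.resize(f["image"][140:215,280:380,::-1],(400,300),interpolation=cv2.INTER_CUBIC),cv2.resize(g["image"][145:240,345:450,::-1],(400,300),interpolation=cv2.INTER_CUBIC)]))
E
```

```text
up t13.33 p [0.5069 0.2001 0.0898] rot [ 3.141 -0.    -1.571] F [-1.1 -0.4 -6.2] T [ 0.03 -0.01 -0.02] op 0.502 q7 -2.05
over t15.55 p [ 0.5543 -0.22    0.1896] rot [ 3.141e+00  1.000e-03 -1.480e+00] F [ 0.4  0.2 -4.8] T [ 0.04 -0.05  0.02] op 0.499 q7 -1.12
 t16.61 p [ 0.5545 -0.2224  0.0816] rot [-3.140e+00 -1.000e-03 -1.483e+00] F [ 0.1 -0.5 -3.8] T [-0.02 -0.05  0.01] op 0.499 q7 -1.10
centred t16.96 p [ 0.5532 -0.2113  0.0812] rot [-3.141  0.    -1.481] F [-0.5 -0.8 -4.2] T [ 0.03 -0.01 -0.01] op 0.496 q7 -1.12
True t17.88 p [ 0.5527 -0.2126  0.0557] rot [ 3.141 -0.    -1.483] F [ 1.3 -2.   2. ] T [-0.21 -0.23  0.  ] op 0.499 q7 -1.11
axis z 0.06292376243802658 dF [ 1.83205515 -1.22039585  6.22260348]
```

View pics/s2.png

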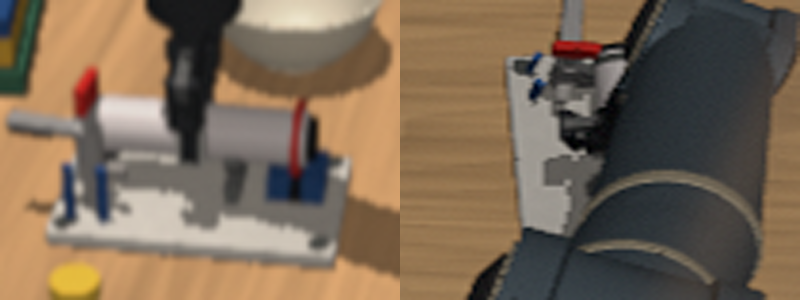

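The barrel stopped at axis z 62.9 mm, about 1 mm above seated and well below the 68 mm it would show on the block. In the side view the collar at (300,150) is in line with the slot. I'll let it settle the last bit, release, back off and check it.

Run:
```python
from plant import robot; from h import *
p=robot.sense()["tcp_pos"]
hit=robot.move_straight([p[0],p[1],.0546],vel=.01,contact_N=3); s=rep(robot,hit)
robot.grip(.62); rep(robot,"rel"); robot.grip(1.0)
p=robot.sense()["tcp_pos"]
robot.move_straight([p[0],p[1],.17],vel=.15)
robot.goto([HX[0],-.1613,.20],down(YAW-np.pi/2+1.43)); s=rep(robot)
v=[]
for n,b in(("top",(345,450,145,240)),("side",(280,380,140,215))):
    f=robot.grab_frame(n); np.savez(n+"3.npz",**f); v.append(cv2.resize(f["image"][b[2]:b[3],b[0]:b[1],::-1],(400,340),interpolation=cv2.INTER_CUBIC))
    W=world(f);H=hsv(f);u=np.zeros((400,640),bool);u[b[2]:b[3],b[0]:b[1]]=1
    d=(W[...,:2]-O)@np.array([[np.cos(YAW),-np.sin(YAW)],[np.sin(YAW),np.cos(YAW)]])
    red=((H[...,0]<8)|(H[...,0]>172))&(H[...,1]>140)&(H[...,2]>60)&u&(d[...,0]<-.05)&(d[...,0]>-.12)
    print(n,"collar local",d[red].mean(0).round(4),"zmax",np.sort(W[red][:,2])[-8:].round(4))
    m=u&(abs(d[...,1])<.03)&(f["range_z"]>0)&~red
    for lo in(-.072,-.05,-.02,.01,.03,.05,.07):
        k=m&(d[...,0]>lo)&(d[...,0]<lo+.02); print("  x",lo,k.sum(),"z95",np.percentile(W[k][:,2],93).round(4) if k.any() else None)
cv2.imwrite("pics/s3.png",np.hstack(v))
```

```text
False t18.32 p [ 0.5529 -0.2133  0.055 ] rot [ 3.138e+00  1.000e-03 -1.483e+00] F [-0.2 -2.4  5.3] T [-0.46 -0.01 -0.02] op 0.499 q7 -1.11
rel t18.58 p [ 0.552  -0.2117  0.0539] rot [ 3.136e+00  3.000e-03 -1.482e+00] F [-0.   0.2 -1.5] T [-0.02 -0.02 -0.01] op 0.618 q7 -1.11
 t21.01 p [ 0.6241 -0.1616  0.1991] rot [-3.142e+00  2.000e-03 -5.400e-02] F [ 0.  -0.3  0.1] T [ 0.   -0.07  0.02] op 1.002 q7 0.04
top collar local [nan nan] zmax []
  x -0.072 9 z95 0.0204
  x -0.05 7 z95 0.0336
  x -0.02 18 z95 0.0191
  x 0.01 23 z95 0.021
  x 0.03 25 z95 0.0189
  x 0.05 26 z95 0.0211
  x 0.07 0 z95 None
side collar local [-0.0876  0.0168] zmax [0.0869 0.0876 0.0878 0.0892 0.0893 0.0904 0.0909 0.0911]
  x -0.072 146 z95 0.0828
  x -0.05 142 z95 0.0815
  x -0.02 153 z95 0.082
  x 0.01 148 z95 0.0822
  x 0.03 155 z95 0.0815
  x 0.05 110 z95 0.0839
  x 0.07 6 z95 0.0799<stdin>:14: RuntimeWarning: Mean of empty slice.
  ret = um.true_divide(
```

View pics/s3.png

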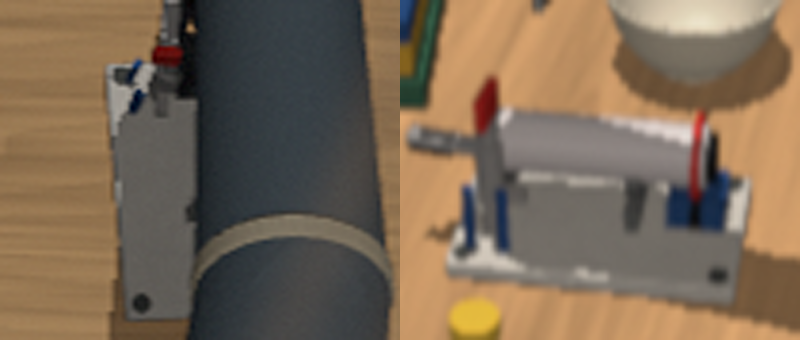

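The barrel lies level: its top is at 82 mm along the whole length in the side view (which reads about 1.5 mm low), and the collar at (700,150) is down in the slot. Next I'll close the bar.

Run:
```python
from plant import robot; from h import *
robot.grip(.45)
print(robot.move_straight([.6246,-.1612,.113],vel=.08,contact_N=5)); rep(robot)
robot.grip(0,60); s=rep(robot,"grip")
p=s["tcp_pos"]; z0=p[2]
robot.move_straight([p[0],p[1],z0+.029],vel=.06); s=rep(robot,"lifted")
if s["wrist_force"][2]<-5:
    y=s["tcp_rot"][2]; tot=-1.484-y
    for k in range(3):
        q=robot.sense()["joint_pos"].copy(); q[6]+=tot/3; robot.move_joints(q); s=rep(robot,"turn")
    print("remaining",-1.484-s["tcp_rot"][2], "z0",z0)
```

```text
False
 t22.88 p [ 0.6251 -0.1613  0.1137] rot [ 3.141e+00 -1.000e-03 -5.300e-02] F [-0.2  0.3  0.2] T [ 0.04 -0.04 -0.05] op 0.449 q7 0.02
grip t23.24 p [ 0.6247 -0.1612  0.1136] rot [ 3.141 -0.    -0.053] F [-1.5  0.5  3.3] T [ 0.    0.26 -0.01] op 0.105 q7 0.02
lifted t23.88 p [ 0.6245 -0.1612  0.1423] rot [-3.142  0.    -0.053] F [ 1.8 -1.3 -7.8] T [-0.09 -0.59  0.03] op 0.103 q7 0.03
turn t24.42 p [ 0.6247 -0.1613  0.142 ] rot [-3.142 -0.    -0.528] F [ 3.4 -2.  -8.4] T [-0.18 -0.78 -0.05] op 0.106 q7 -0.45
turn t24.94 p [ 0.6249 -0.1615  0.142 ] rot [-3.141 -0.    -1.002] F [ 3.7 -1.6 -8.3] T [-0.26 -0.81 -0.03] op 0.106 q7 -0.92
turn t25.47 p [ 0.6249 -0.1618  0.1421] rot [-3.141e+00 -1.000e-03 -1.476e+00] F [ 3.6 -0.8 -8.6] T [-0.43 -0.77  0.  ] op 0.099 q7 -1.39
remaining -0.007918205532226441 z0 0.11359962014472123
```

Run:
```python
from plant import robot; from h import *
z0=.1136
q=robot.sense()["joint_pos"].copy(); q[6]-=.015; robot.move_joints(q); s=rep(robot,"stop")
p=s["tcp_pos"]
robot.move_straight([p[0],p[1],z0+.011],vel=.05); s=rep(robot,"low")
hit=robot.move_straight([p[0],p[1],z0+.005],vel=.01,contact_N=4); s=rep(robot,hit)
print("lift",s["tcp_pos"][2]-z0)
```

```text
stop t25.72 p [ 0.6249 -0.1618  0.1421] rot [-3.141e+00 -1.000e-03 -1.490e+00] F [ 3.5 -1.9 -9.1] T [-0.35 -0.81  0.25] op 0.106 q7 -1.41
low t26.22 p [ 0.625  -0.1617  0.1244] rot [-3.141e+00 -1.000e-03 -1.491e+00] F [ 3.5 -1.  -6.8] T [-0.3  -0.67  0.27] op 0.103 q7 -1.41
True t26.65 p [ 0.6251 -0.1617  0.1212] rot [-3.14e+00 -1.00e-03 -1.49e+00] F [-0.8 -0.   6.3] T [-0.01  0.2   0.2 ] op 0.112 q7 -1.41
lift 0.007645741726900426
```

The bar came to rest at a lift of 7.6 mm, where 8 was expected, and it touches its swing stop. I'll release and check.

Run:
```python
from plant import robot; from h import *
robot.grip(.2); robot.grip(.5); p=robot.sense()["tcp_pos"]
robot.move_straight([p[0],p[1],.20],vel=.12); robot.goto([.45,.1,.35],down(-1.4)); rep(robot)
v=[]
for n,b in(("top",(345,450,145,240)),("side",(280,380,140,215))):
    f=robot.grab_frame(n); v.append(cv2.resize(f["image"][b[2]:b[3],b[0]:b[1],::-1],(400,340),interpolation=cv2.INTER_CUBIC))
    W=world(f);H=hsv(f);red=((H[...,0]<8)|(H[...,0]>172))&(H[...,1]>140)&(H[...,2]>60); 
    k=red&(abs(W[...,0]-.625)<.03)&(abs(W[...,1]+.16)<.03); print(n,"handle",W[k].mean(0).round(4),"top z",np.percentile(W[k][:,2],90).round(4))
    k=red&(abs(W[...,0]-.47)<.03)&(abs(W[...,1]+.21)<.05); print(" collar",W[k].mean(0).round(4),"zmax",np.sort(W[k][:,2])[-5:].round(4))
cv2.imwrite("pics/s4.png",np.hstack(v))
```

```text
t29.40 p [0.4506 0.0986 0.3493] rot [ 3.14  -0.    -1.402] F [-0.3  0.5  0.5] T [ 0.   -0.03 -0.03] op 0.504 q7 -1.73
top handle [ 0.6219 -0.1604  0.1382] top z 0.1444
 collar [ 0.4726 -0.2154  0.0847] zmax [0.0922 0.0922 0.0924 0.0935 0.0959]
side handle [ 0.6233 -0.1572  0.1296] top z 0.139
 collar [ 0.4703 -0.2014  0.0749] zmax [0.0888 0.0889 0.0907 0.0908 0.0949]
```

View pics/s4.png

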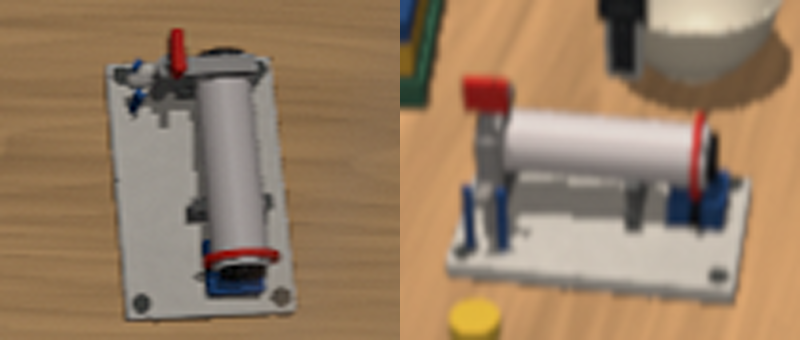

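The bar lies straight across the barrel near the nose (about (225,65) in the top crop). The handle top is about 8 mm higher than with the bar down, and the collar top is at about 92 mm, which matches a seated barrel. The robot is clear, so I'll hand in.

```bash
python3 -c "
from plant import robot
robot.close_job()"
```

```text
the job is handed in; nothing more can be done
```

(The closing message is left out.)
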